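# Hang the slotted nozzle rack on the headed pin

## Task

Tidy the soldering bench: pick up the nozzle rack whose plate has a slot open at one side edge, slide the slot sideways over the stand's level pin, behind the pin's wide head, and let the rack hang freely and upright from the pin by the peak in the middle of its slot, with its plate square across the pin. Leave the look-alike rack with the round hole where it stands, and let go.

Things in the scene. Friction and masses are not known exactly. Their poses are not given: they have to be found in the camera images.
- slot_rack: Upright aluminium plate 80 wide (y), 6 thick (x), 140 high on a 56x80 foot with nozzles (fixed to it); black grip tab on top, 14 thick (x), 40 wide (y), z 140-180 mm. Slot z 80-108, open at the +y edge, closed at y -16. Over y -16..16 its roof rises as an inverted V to z 121 at y 0; hung there, the pin axis is at z 116. About 0.28 kg. Origin: centre of foot underside, x square to plate, z up.
- hole_rack: Look-alike rack, to be left alone: same plate, foot, nozzles, tab, sizes (80 mm wide, 180 mm high in all) and origin, but instead of an open slot it has a closed round 22 mm hole centred 110 mm up, which cannot pass the pin's head.
- stand: Fixed dark steel stand: base 150 (x) by 90 (y) by 12 mm, from x -90 to +60; upright post 30 wide (y), 14 thick (x), 175 mm high, centred at x -52. A level steel pin leaves the post at x -45 mm along the stand's +x. Origin: on the bench, straight below the middle of the pin's free length; z up.
- pin_mid (a point): Middle of the stand's pin, on its axis, 165 mm above the bench. Axes as the stand's: x along the pin toward its head, z up. Pin 8 mm in diameter, free for 45 mm either way from here, between the post's face (-x) and a round head (+x) 34 mm in diameter, 5 mm thick.
Things that resemble listed ones, but are neither listed nor needed, are in the scene too. Leave any turquoise or yellow look-alike of the slot_rack alone.

How it is judged:
At the end, for the whole second after the job is handed in: The slotted rack hangs at rest on the pin: underside 106-126 mm below the pin axis, origin within 50 mm along and 25 mm across of the pin middle, upright within 11 deg, x axis within 23 deg of the pin (either way round). Holed rack upright (8 deg), within 40 mm of its start (x of slot_rack in the frame of pin_mid between -0.05 and 0.05 m and y of slot_rack in the frame of pin_mid between -0.025 and 0.025 m and z of slot_rack in the frame of pin_mid between -0.126 and -0.106 m and angle between slot_rack's own z axis and vertical below 0.2 rad and angle between the x axis of slot_rack and the x axis of stand, either way round below 0.4 rad and contact force between slot_rack and stand above 0.5 N and linear speed of slot_rack below 0.04 m/s and angular speed of slot_rack below 0.4 rad/s and distance of hole_rack from where it was at the start of the episode below 0.04 m and angle between hole_rack's own z axis and vertical below 0.15 rad); the robot touches nothing.
It fails at once if the look-alike rack is knocked over or carried off (distance of hole_rack from where it was at the start of the episode above 0.06 m or angle between hole_rack's own z axis and vertical above 0.5 rad).
It also fails if it takes over 43 s, if anything falls off the work surface, if the arm or the gripper's body presses on something with over 40 N, if the wrist force passes 120 N, or if a joint passes its speed limit or range.

## Robot

A 6-joint arm with a two-finger parallel gripper is mounted at the origin on the work surface. World frame = base frame: x ahead of the robot, y to its left, z up, the work surface at z = 0. Lengths are in m, angles in rad, forces in N, time in s.
With the tool pointing down it reaches from about 0.275 to 0.875 m from the base axis. Payload 12.5 kg.
Tool frame: the origin (TCP) lies on the centre line of the jaws, within the pads' length; the fingertips stand r.finger_overhang ahead of it and the grasp point (between the pads) lies 3 mm ahead of it (r.finger_overhang is the distance from the TCP to the fingertips, in m); z points along the fingers, y is the direction in which the jaws open and shut (so a half turn about z gives the same grasp; the last joint's range is limited). The gripper opens to 85 mm and grips with 20 to 120 N. Pads are 22 mm wide; open, the fingers measure 114 mm over their backs; the gripper's body (76 mm by 85 mm) begins 54 mm behind the grasp point. The pads swing forward as they close: fully open they stand 13 mm farther back than shut.
Start: joints at [1.113, 0.351, 1.652, -0, 1.139, -0.085], TCP at [0.2, 0.512, 0.253] pointing down, gripper open.
Joint ranges: [-2.75, 2.75], [-0.79, 2.1], [0.01, 2.65], [-1.57, 4.71], [0.07, 3.14], [-2.87, 2.87]. Speed limits (rad/s): [2.22, 2.22, 2.79, 3.14, 3.14, 3.14].

## Interface

Orientations are given as a unit quaternion [x, y, z, w].
In Python, from cell import r, optics gives the robot as it stands. The module is installed in compiled form; this text tells all that it offers. Calls block until the motion is done:
- r.move_to(position, orientation): joint-space move of the TCP to a pose.
- r.move_linear(position, rot=None, vel=0.15): straight line of the TCP; rot=None keeps the orientation; vel is the mean speed in m/s.
- r.set_joints(angles): joint-space move.
- r.set_gripper(opening, squeeze=None): opening from 0.0 (shut) to 1.0 (fully open); squeeze is the grip in N (None keeps the last); returns when the fingers have stopped.
- r.sleep(seconds).
- r.inverse_kinematics(position, orientation): joint angles nearest the present ones, or None.
- optics.get_image(name): name is "side" or "top" or "wrist"; returns a dict with "pixels" (384x512x3 uint8, red, green, blue), "depth" (384x512 float32, m along the optical axis (not along the pixel's ray), 0 where there is no reading), "fx", "fy", "cx", "cy" (pixels), "camera_from_world" (4x4, takes a point from world to camera coordinates); the wrist camera has in their place "mount" (4x4, takes a point from camera to tool coordinates, whose origin is the TCP and whose axes are the flange's). Camera axes: x right, y down, z forward; pixel columns grow to the right and rows downward; lengths in m; the calibration is good to about 2 mm. The wrist camera is an equidistant fisheye: a pixel r from the principal point sees the ray r / f radians off the axis. A picture is of the moment at which its call begins: read the wrist's pose just before it.
A pose or a line that the arm cannot do raises r.PlanningError and nothing moves.
- r.hand_in(): hands the job in, once; it reports no verdict.
Readings, each from a call of its own:
- r.current_t(): time.
- r.current_q(): joint angles.
- r.current_qvel(): joint speeds.
- r.current_effort(): joint torques, N m.
- r.current_tool_pos(): TCP position.
- r.current_ee_rot(): TCP orientation.
- r.current_contact_force(): force on the tool from outside, world axes, zero at the start.
- r.current_torque(): the same for the moment, N m.
- r.current_opening(): opening from 0.0 (shut) to 1.0 (fully open).
Only numpy, scipy, OpenCV 4.12 (cv2) and the standard library are available. Lean on these libraries where they do the work, as an engineer would, in place of code of your own. Each camera call takes 0.05 s, during which the arm holds its last target. There are 200 camera calls.

## Working session

There is one attempt and no reset: what is moved stays moved. The work goes in short steps, each a Python script; the robot and the scene stay as the last script left them, time stands still between calls to the robot, and variables do not carry over. Pictures are saved under pics/ and viewed, about 8 in all and at most 12, crops included, and the job is handed in when it is done.

```bash
mkdir -p pics; cat > h.py <<'E'
import numpy as np, cv2
from cell import r, optics
def world(im):
    d=im["depth"].astype(float); v,u=np.indices(d.shape)
    P=np.stack([(u-im["cx"])/im["fx"]*d,(v-im["cy"])/im["fy"]*d,d,np.ones_like(d)],-1)
    W=P@np.linalg.inv(im["camera_from_world"]).T
    W=W[...,:3]; W[d==0]=np.nan
    return W
E
python3 - <<'E'
from h import *
a=[optics.get_image(n) for n in("top","side")]
for n,im in zip(("top","side"),a):
    np.savez(n+"0.npz",**im); 
    c=np.linalg.inv(im["camera_from_world"]); print(n,c.round(3).tolist(),im["fx"])
    big=cv2.resize(im["pixels"],(800,600),interpolation=cv2.INTER_CUBIC)
    cv2.imwrite(f"pics/{n}0.png",big[...,::-1])
print(r.current_t(), r.current_ee_rot(), r.finger_overhang)
E
```

```text
top [[-0.047, -0.977, 0.206, 0.181], [-0.999, 0.047, -0.006, -0.047], [-0.004, -0.206, -0.978, 1.403], [0.0, 0.0, 0.0, 1.0]] 443.9215705909695
side [[0.977, -0.171, 0.131, 0.293], [-0.215, -0.73, 0.648, -0.929], [-0.015, -0.661, -0.75, 1.125], [0.0, 0.0, 0.0, 1.0]] 482.89410863642104
0.1 [ 1.85313719e-01  9.82679270e-01 -5.07420388e-04 -1.42777793e-04] 0.022
```

View pics/top0.png

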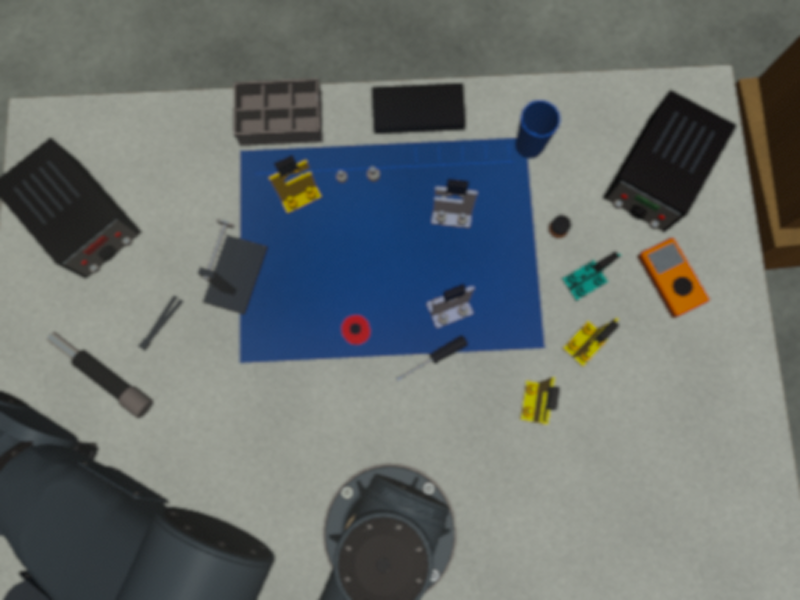

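View pics/side0.png

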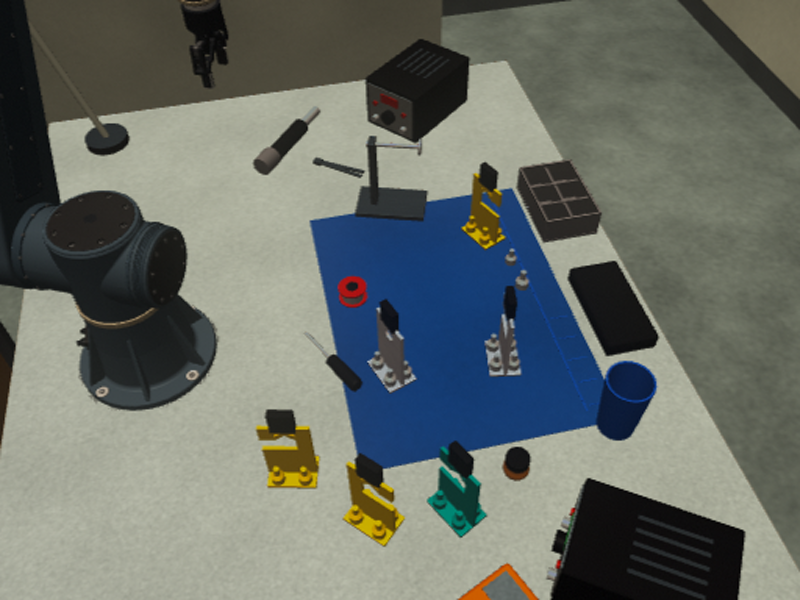

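Top view: the two silver racks are A at (455,205) (side 505,335) and B at (450,305) (side 390,350). The stand is at (235,270), with its pin running up-left to (225,225). The yellow and turquoise racks are decoys. Next I crop both candidates and measure them.

```bash
python3 - <<'E'
from h import *
T=dict(np.load("top0.npz"));S=dict(np.load("side0.npz"))
def crop(im,u,v,w,h):
    u,v=u*.64,v*.64; c=im["pixels"][int(v-h/2):int(v+h/2),int(u-w/2):int(u+w/2)]
    return cv2.resize(c,(400,300),interpolation=cv2.INTER_CUBIC)
o=np.vstack([np.hstack([crop(S,500,330,80,60),crop(S,390,345,80,60)]),np.hstack([crop(T,455,205,60,45),crop(T,450,305,60,45)])])
cv2.imwrite("pics/crop1.png",o[...,::-1])
WT,WS=world(T),world(S)
A=np.vstack([WT.reshape(-1,3),WS.reshape(-1,3)]); C=np.vstack([T["pixels"].reshape(-1,3),S["pixels"].reshape(-1,3)]).astype(int)
ok=~np.isnan(A[:,0]);A=A[ok];C=C[ok]
def px(W,u,v): return W[int(v*.64),int(u*.64)]
for n,(u,v) in dict(A=(455,215),B=(450,310),st=(240,275)).items(): print(n,px(WT,u,v).round(3))
for n,(u,v) in dict(A=(455,215),B=(450,310)).items():
    c=px(WT,u,v)
    m=(np.abs(A[:,:2]-c[:2]).max(1)<.09)
    for nm,z0,z1 in(("tab",.15,.2),("plate",.03,.135),("foot",.004,.012)):
        k=m&(A[:,2]>z0)&(A[:,2]<z1)
        if nm!="tab": k&=(C.max(1)-C.min(1)<40)
        if k.sum()<4: print(n,nm,k.sum());continue
        R=cv2.minAreaRect(A[k][:,:2].astype(np.float32)*1000); print(n,nm,k.sum(),np.round(R[0]),np.round(R[1]),round(R[2],1),A[k][:,2].max().round(3), A[k].mean(0).round(3))
c=px(WT,240,275); m=(np.abs(A[:,:2]-c[:2]).max(1)<.14)
for nm,z0,z1 in(("base",.009,.016),("pin",.155,.172),("head",.135,.19),("posttop",.172,.19)):
    k=m&(A[:,2]>z0)&(A[:,2]<z1)
    if k.sum()<4: continue
    R=cv2.minAreaRect(A[k][:,:2].astype(np.float32)*1000); print(nm,k.sum(),np.round(R[0]),np.round(R[1]),round(R[2],1),A[k].mean(0).round(3))
E
```

```text
A [ 0.629 -0.164  0.009]
B [ 0.427 -0.142  0.007]
st [0.52  0.288 0.01 ]
A tab 229 [ 635. -160.] [43. 18.] 80.9 0.185 [ 0.632 -0.162  0.172]
A plate 494 [ 633. -158.] [84. 41.] 78.6 0.135 [ 0.631 -0.164  0.072]
A foot 206 [ 651. -165.] [80. 94.] 79.0 0.012 [ 0.624 -0.166  0.007]
B tab 238 [ 430. -143.] [17. 42.] 18.5 0.186 [ 0.429 -0.144  0.172]
B plate 553 [ 402. -136.] [ 72. 114.] 76.3 0.135 [ 0.427 -0.146  0.075]
B foot 234 [ 403. -138.] [152. 129.] 89.7 0.012 [ 0.415 -0.15   0.007]
base 1398 [548. 289.] [189. 290.] 68.4 [0.524 0.292 0.012]
pin 235 [530. 294.] [ 37. 115.] 71.3 [0.528 0.292 0.166]
head 388 [530. 293.] [ 37. 115.] 70.6 [0.52  0.294 0.166]
posttop 104 [531. 293.] [ 32. 113.] 70.2 [0.517 0.296 0.176]
```

View pics/crop1.png

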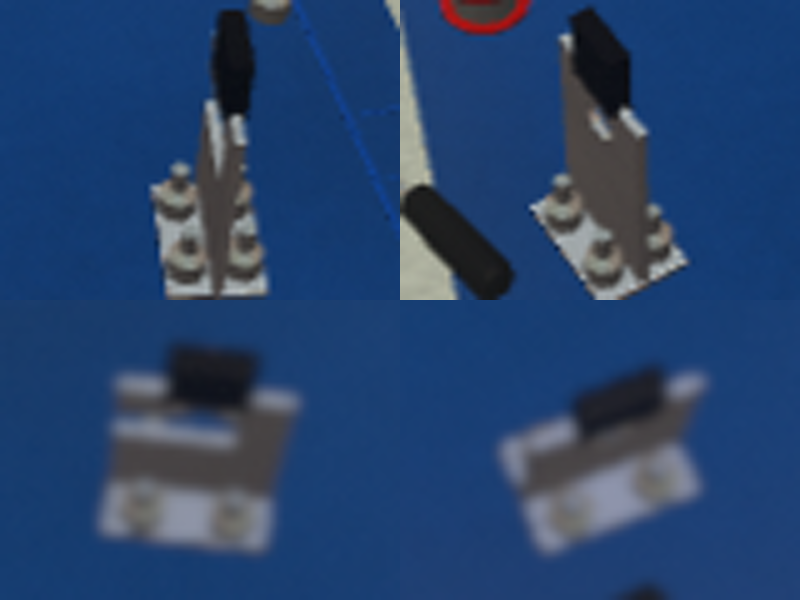

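A, on the left in the crops, has a slot open at its left edge, which is about world +y. B shows only a closed hole, so A is the slot_rack. Next I fit the pin line and move above A's tab.

```bash
cat >> h.py <<'E'
def rot(psi):  # tool down, jaw axis (tool y) at world angle psi (deg)
    f=np.radians((psi+90)/2); return np.array([np.cos(f),np.sin(f),0,0])
E
python3 - <<'E'
from h import *
c0=np.array([.534,.2915]);a=np.radians(-19.5)
R=np.array([[np.cos(a),np.sin(a)],[-np.sin(a),np.cos(a)]])
for n in("top","side"):
    W=world(dict(np.load(n+"0.npz"))).reshape(-1,3);W=W[~np.isnan(W[:,0])]
    L=(W[:,:2]-c0)@R.T; z=W[:,2]
    k=(abs(L[:,0])<.038)&(abs(L[:,1])<.02)&(z>.15)&(z<.18)
    p=np.polyfit(L[k,0],L[k,1],1); print(n,"pin",k.sum(),p,z[k].mean(),np.degrees(np.arctan(p[0])))
    for nm,lo,hi,zz in(("head",.038,.07,.14),("post",-.08,-.038,.165)):
        k=(L[:,0]>lo)&(L[:,0]<hi)&(abs(L[:,1])<.03)&(z>zz)&(z<.19)
        print(nm,k.sum(),L[k].min(0).round(4),L[k].max(0).round(4),L[k].mean(0).round(4),z[k].max().round(3))
    # slot rack tab
    t=np.array([.635,-.16]);b=np.radians(-10);Q=np.array([[np.cos(b),np.sin(b)],[-np.sin(b),np.cos(b)]])
    M=(W[:,:2]-t)@Q.T;k=(abs(M).max(1)<.05)&(z>.175)&(z<.19)
    print("tabtop",k.sum(),M[k].min(0).round(4),M[k].max(0).round(4))
for psi in(-10,170,-19.5,160.5):
    for p in([.635,-.16,.165],[.534,.2915,.24]): 
        q=r.inverse_kinematics(p,rot(psi)); print(psi,None if q is None else np.round(q,2))
E
```

```text
top pin 73 [0.01895848 0.00052558] 0.16704573093868164 1.0861105159465378
head 47 [ 0.038  -0.0141] [0.0533 0.0175] [0.0485 0.0001] 0.184
post 68 [-0.0589 -0.0153] [-0.0381  0.0163] [-0.0491 -0.0004] 0.178
tabtop 59 [-0.0071 -0.0196] [0.0076 0.0202]
side pin 58 [ 0.02754572 -0.00017714] 0.1670354899102616 1.5778544806749972
head 29 [ 0.0384 -0.0169] [0.0512 0.0135] [ 0.0479 -0.0034] 0.184
post 43 [-0.0615 -0.0183] [-0.038   0.0188] [-0.0499 -0.0019] 0.178
tabtop 71 [-0.0096 -0.0215] [0.005  0.0215]
-10 [-0.32  0.63  1.44 -0.    1.07 -0.14]
-10 [ 0.42  0.47  1.51 -0.    1.16  0.6 ]
170 None
170 [ 0.42  0.47  1.51 -0.    1.16 -2.54]
-19.5 [-0.32  0.63  1.44 -0.    1.07  0.02]
-19.5 [ 0.42  0.47  1.51 -0.    1.16  0.76]
160.5 None
160.5 [ 0.42  0.47  1.51 -0.    1.16 -2.38]
```

The measurements agree: pin mid is about (0.534, 0.2915), yaw −18°, and the tab is at (0.635, −0.160), yaw −10°. Now I grasp and lift.

```bash
python3 - <<'E'
from h import *
r.move_to([.635,-.16,.26],rot(-10))
im=optics.get_image("wrist"); cv2.imwrite("pics/w1.png",im["pixels"][...,::-1])
r.move_linear([.635,-.16,.167],vel=.12)
r.set_gripper(0.0,60)
print(r.current_t(),r.current_opening(),r.current_tool_pos(),r.current_contact_force())
r.move_linear([.635,-.16,.25],vel=.15)
print(r.current_t(),r.current_opening(),r.current_contact_force())
S=optics.get_image("side");np.savez("side1.npz",**S)
cv2.imwrite("pics/s1.png",cv2.resize(S["pixels"][100:290,180:433],(800,600),interpolation=cv2.INTER_CUBIC)[...,::-1])
E
```

```text
4.5417 0.15959321226247727 [ 0.635147   -0.16006561  0.16716037] [ 0.99150652 -0.47318408  1.05223994]
5.2417 0.1561113464605291 [-0.0516658   0.53560666 -2.8498274 ]
```

View pics/s1.png

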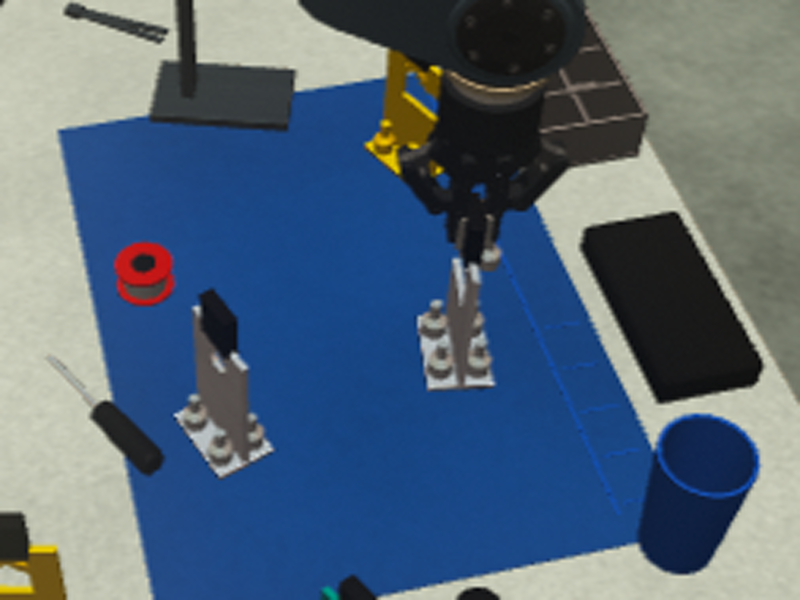

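The rack is held upright: the lift force is 2.85 N, which is about 0.29 kg. Next I carry it to the stand's −y side, aligned with the pin, and check before inserting.

```bash
cat >> h.py <<'E'
PSI=-18.2; C=np.array([.534,.2915]); _a=np.radians(PSI)
EX=np.array([np.cos(_a),np.sin(_a)]);EY=np.array([-np.sin(_a),np.cos(_a)])
def at(x,y,z): return [*(C+x*EX+y*EY),z]   # stand-frame position -> world
E
python3 - <<'E'
from h import *
r.move_linear(at(0,-.105,.24),rot(PSI),vel=.15)
print(r.current_t(),r.current_tool_pos(),r.current_contact_force())
o=[]
for n in("top","side"):
    S=optics.get_image(n);np.savez(n+"2.npz",**S)
    W=world(S).reshape(-1,3);k=~np.isnan(W[:,0]);W=W[k];c=S["pixels"].reshape(-1,3)[k].astype(int)
    L=(W[:,:2]-C)@np.array([EX,EY]).T; z=W[:,2]
    k=(abs(L[:,0])<.04)&(abs(L[:,1]+.105)<.06)&(z>.055)&(z<.23)&(c.max(1)-c.min(1)<40)
    print(n,k.sum(),L[k].min(0).round(3),L[k].max(0).round(3),z[k].min().round(3))
    k&=(z>.11)&(z<.20)
    X=L[k];print("plate",k.sum(),X.min(0).round(3),X.max(0).round(3),np.polyfit(X[:,1],X[:,0],1).round(3))
    p=S["camera_from_world"]@np.r_[C,.165,1];u=int(S["fx"]*p[0]/p[2]+S["cx"]);v=int(S["fy"]*p[1]/p[2]+S["cy"])
    u=max(u,64);v=max(v,60);o.append(cv2.resize(S["pixels"][v-60:v+80,u-64:u+64],(400,438),interpolation=cv2.INTER_CUBIC))
cv2.imwrite("pics/i2.png",np.hstack(o)[...,::-1])
E
```

```text
7.95 [0.50134056 0.19146857 0.23997855] [ 0.32922553  0.81060358 -1.87981082]
top 106 [-0.026 -0.147] [ 0.028 -0.126] 0.073
plate 17 [-0.015 -0.147] [ 0.021 -0.127] [0.674 0.098]
side 510 [-0.03 -0.15] [ 0.026 -0.065] 0.07
plate 145 [-0.022 -0.149] [ 0.019 -0.066] [0.017 0.001]
```

View pics/i2.png

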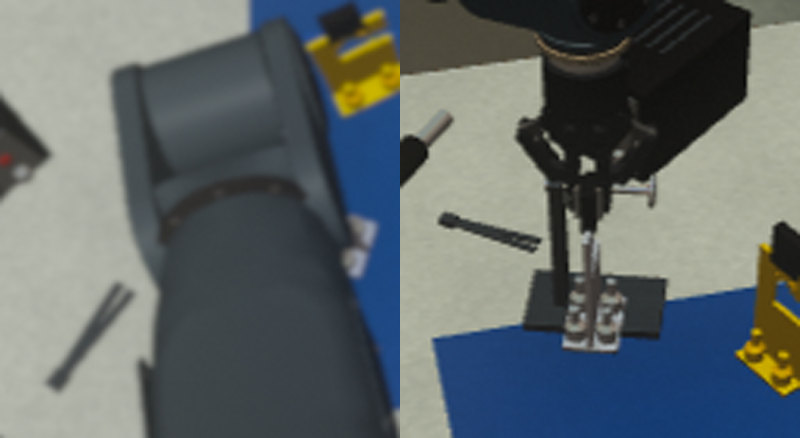

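The side view shows the rack upright and square to the pin, centred at y about −107 mm, with its underside at about 72 mm. Next I slide it in with force checks, then lower it.

```bash
python3 - <<'E'
from h import *
f0=r.current_contact_force()
ok=True
for y in(-.07,-.045,-.03,-.015,.002):
    r.move_linear(at(0,y,.24),vel=.06); f=r.current_contact_force()-f0
    print(y,r.current_t(),f.round(2))
    if np.linalg.norm(f)>6: ok=False;break
if ok:
  for z in(.226,.221,.218,.2165,.215,.2135):
    r.move_linear(at(0,.002,z),vel=.04); f=r.current_contact_force()-f0
    print(z,r.current_t(),f.round(2))
    if f[2]>2.2: break
S=optics.get_image("side")
cv2.imwrite("pics/s3.png",cv2.resize(S["pixels"][60:180,190:350],(800,600),interpolation=cv2.INTER_CUBIC)[...,::-1])
E
```

```text
-0.07 8.7833 [-1.    1.87  0.47]
-0.045 9.35 [-0.04  1.54  0.07]
-0.03 9.75 [-0.51  1.25  0.54]
-0.015 10.15 [0.03 2.56 0.75]
0.002 10.5833 [0.19 1.89 0.83]
0.226 11.0833 [0.2  0.8  0.77]
0.221 11.3583 [-0.26  1.61  0.98]
0.218 11.6083 [0.17 1.45 0.95]
0.2165 11.8583 [0.52 1.78 0.66]
0.215 12.1083 [-2.88 -0.35  8.5 ]
```

View pics/s3.png

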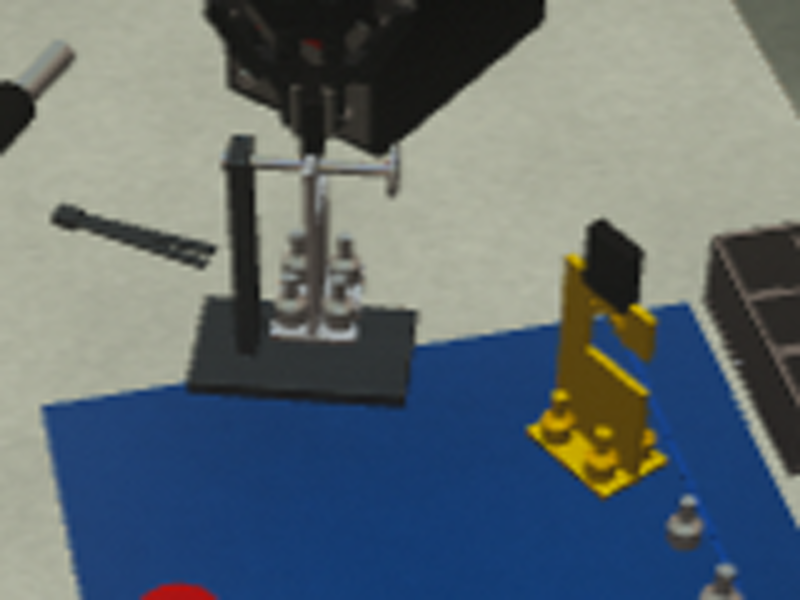

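The rack is on the pin behind the head, and contact came at TCP z 0.215 (0.216 predicted), so the roof peak is seated. I release, retreat upward and check.

```bash
python3 - <<'E'
from h import *
r.set_gripper(0.55)
p=r.current_tool_pos(); print(r.current_t(),r.current_opening(),p,r.current_contact_force().round(2))
r.move_linear([p[0],p[1],.33],vel=.12)
r.move_to([.35,.0,.40],rot(PSI))
r.sleep(1.5)
o=[]
for n in("top","side"):
    S=optics.get_image(n)
    W=world(S).reshape(-1,3);k=~np.isnan(W[:,0]);W=W[k];c=S["pixels"].reshape(-1,3)[k].astype(int)
    L=(W[:,:2]-C)@np.array([EX,EY]).T; z=W[:,2]
    for nm,a,b in(("tab",.195,.25),("tabtop",.222,.25),("foot",.035,.062)):
        k=(abs(L[:,0])<.04)&(abs(L[:,1])<.07)&(z>a)&(z<b)
        if k.sum()>3: X=L[k];print(n,nm,k.sum(),X.min(0).round(3),X.max(0).round(3),X.mean(0).round(3),z[k].min().round(3),z[k].max().round(3))
    p=S["camera_from_world"]@np.r_[C,.145,1];u=int(S["fx"]*p[0]/p[2]+S["cx"]);v=int(S["fy"]*p[1]/p[2]+S["cy"])
    o.append(cv2.resize(S["pixels"][v-45:v+45,u-40:u+40],(400,450),interpolation=cv2.INTER_CUBIC))
cv2.imwrite("pics/f.png",np.hstack(o)[...,::-1]); print(r.current_t(),r.current_contact_force().round(2))
E
```

```text
12.5833 0.5498201073899446 [0.53464498 0.29340006 0.21493503] [ 0.2  -0.03 -0.49]
top tab 113 [-0.007 -0.022] [0.007 0.02 ] [-0.001 -0.003] 0.196 0.234
top tabtop 75 [-0.007 -0.021] [0.007 0.02 ] [-0. -0.] 0.222 0.234
top foot 150 [-0.028 -0.038] [0.028 0.024] [-0.008 -0.012] 0.045 0.062
side tab 81 [-0.01  -0.022] [0.005 0.02 ] [-0.001 -0.008] 0.195 0.235
side tabtop 45 [-0.009 -0.022] [0.005 0.02 ] [-0.002 -0.003] 0.222 0.235
side foot 125 [-0.03  -0.041] [0.026 0.042] [ 0.002 -0.013] 0.048 0.062
16.6167 [ 0.07  0.56 -0.55]
```

View pics/f.png

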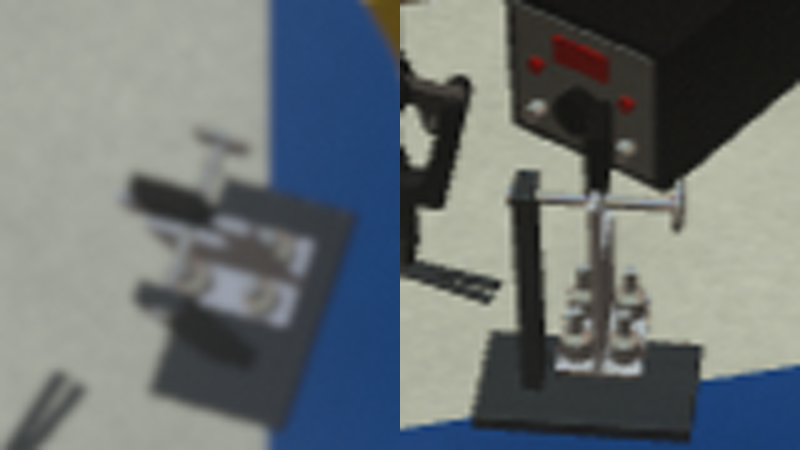

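The rack hangs upright and square, centred within about 3 mm of pin mid, and the gripper is clear.

```bash
python3 -c "
from h import *
r.hand_in(); print(r.current_t())"
```

```text
the job is handed in; nothing more can be done
the job is handed in; nothing more can be done
```

The slotted rack now hangs from the stand's pin, and I handed the job in at about 16.6 s of the 43 s allowed. I gripped it by its tab, slid the slot over the pin from the stand's −y side, lowered it until the roof peak took the weight, then let go and moved the arm away.

- **Hanging rack:** the last camera measurements put it within about 3 mm of the pin middle, both along and across. It looked upright and square to the pin. I read the tab top at about 0.234 m (0.229 m expected); earlier heights also read a few mm high.
- **Underside height:** I did not read it directly. It follows from the pin taking the weight at tool height 0.215 m, 1 mm below the predicted 0.216 m, which puts the underside about 117 mm below the pin axis.
- **Holed rack:** I never went near it. It was standing in the picture taken after the lift, and I did not look at it again after that.
- **Forces:** the only contact was about 9 N when the rack seated on the pin. No check failed or disagreed.

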